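# Seat a board carrier and snap the clamp handle down

## Task

Without picking anything up, push the black board carrier along its channel with the fingertips until it sits fully home against the end stop; it must stay flat in the channel. Then push the raised clamp handle outward and down, past its dead point, until it snaps into lock, and take the hand away with the carrier still home. Leave the bottle, spool and screwdriver beside the fixture alone.

Things in the scene. Friction and masses are not known exactly. Their poses are not given: they have to be found in the camera images.
- fixture: Aluminium circuit-board fixture bolted to the bench; base plate 110 (x) x 280 (y) x 12 mm. Origin: centre of its underside, z up. Along y runs a channel, its floor the plate's top (z 12 mm), between guide rails 8 mm high (inner faces x -34 and +34, y -135 to +55 mm). A toggle clamp stands at the +y end: steel cheeks x -22 to 22, y 63 to 121, up to z 66 mm; its handle leans out towards +y.
- stop (a point): Middle of the end stop's face, which looks to the fixture's -y; at (0, 50, 18) mm in the fixture's frame. The stop is a block 64 mm wide, its top 12 mm above the channel floor. The clamp's hold-down arm with a rubber foot stands up behind it (top about z 105 mm) and swings down onto the carrier, 15 mm in from the stop, as the handle is pressed.
- carrier: Loose black plastic tray 64 (x) x 90 (y) x 16 mm high with a small green circuit board, 0.1 to 0.25 kg, in the channel with 2 mm play each side, axes like the fixture's. Origin: centre of its underside. It starts 20 to 50 mm short of the stop; push its rear end face (its own y = -45 mm) towards the fixture's +y. Home, its origin is at y = +5 mm in the fixture's frame.
- lever (a joint): Clamp handle angle, rad: 0 = fully raised (57 degrees above level), grows as it is pressed outward (fixture +y) and down, 1.0 = locked (level). It stays where left up to about 0.25. Beyond, a spring resists with up to 0.9 N m (9 N at the pad) and throws the handle back if let go; past the dead point near 0.80 it snaps to 1.0 by itself and holds.
- lever_pivot (a point): Hinge axis of the handle (the axis is the fixture's x), 105 mm along the fixture's y from its origin and 56 mm up.
- lever_pad (a point): Middle of the upper (pushing) face of the black rubber grip pad at the handle's end, 100 mm from the pivot along the handle and 7 mm above the handle's centre line, which passes through the pivot. The pad is 30 mm wide, 55 mm long (75 to 130 mm from the pivot) and 14 mm thick.
- dispenser: Bystander: white pump bottle with a steel top, 48 mm wide, 82 mm tall, standing beyond the fixture. Origin at the centre of its base.
- spool: Bystander: reel of solder wire standing on its flange, 54 mm wide, 42 mm tall, beyond the fixture. Origin at the centre of its base.
- driver: Bystander: black-handled screwdriver 150 mm long lying on the robot's side of the fixture. Origin at the middle of its length, on the bench.
Things that resemble listed ones, but are neither listed nor needed, are in the scene too. Several things have the shape of the carrier; the one meant has the colours described above.

How it is judged:
On the way, in this order (a step that is already met when the one before it is completed fails the run):
1. the carrier lies home against the stop (within 3 mm) while the clamp handle is still up (y of carrier in the frame of fixture above 0.002 m and z of carrier in the frame of fixture below 0.015 m and value of joint lever below 0.5 rad), for 0.2 s.
2. the clamp handle has snapped into lock with the carrier home (y of carrier in the frame of fixture above 0.002 m and value of joint lever above 0.96 rad), for 0.2 s.
At the end, for the whole second after the job is handed in: The carrier lies flat and at rest in the channel within 3 mm of the end stop and the clamp handle is locked down (joint above 0.96) (all of step 2 and z of carrier in the frame of fixture below 0.015 m and linear speed of carrier below 0.01 m/s and angle between carrier's own z axis and vertical below 0.05 rad); the robot touches nothing.
It fails at once if the carrier is lifted (more than 6 mm) or tipped (more than 0.2 rad) out of the channel (z of carrier in the frame of fixture above 0.018 m or angle between carrier's own z axis and vertical above 0.2 rad).
It fails at once if the bottle, spool or screwdriver is moved more than 20 mm, or knocked over (distance of any of dispenser, spool, driver from where it was at the start of the episode above 0.02 m or angle between any of dispenser, spool's own z axis and vertical above 0.4 rad).
It also fails if it takes over 45 s, if anything falls off the work surface, if the arm or the gripper's body presses on something with over 40 N, if the wrist force passes 120 N, or if a joint passes its speed limit or range.

## Robot

A 6-joint arm with a two-finger parallel gripper is mounted at the origin on the work surface. World frame = base frame: x ahead of the robot, y to its left, z up, the work surface at z = 0. Lengths are in m, angles in rad, forces in N, time in s.
With the tool pointing down it reaches from about 0.3 to 0.875 m from the base axis. Payload 6.4 kg.
Tool frame: the origin (TCP) lies midway between the tips of the shut fingers; the grasp point (between the pads) lies ctrl.grip_depth behind it (ctrl.grip_depth is the distance from the TCP to the grasp point, in m); x points along the fingers, y is the direction in which the jaws open and shut, and the axes are right-handed (so a half turn about x gives the same grasp; the last joint's range is limited). The gripper opens to 85 mm and grips with 20 to 120 N. Pads are 22 mm wide; open, the fingers measure 114 mm over their backs; the gripper's body (76 mm by 85 mm) begins 54 mm behind the grasp point. The pads swing forward as they close: fully open they stand 13 mm farther back than shut.
Start: joints at [-0.206, 0.181, 1.607, -0, 1.354, -0.206], TCP at [0.575, 0, 0.21] pointing down, gripper open.
Joint ranges: [-2.99, 2.99], [-0.89, 2.07], [0.3, 2.58], [-1.14, 4.28], [0, 2.63], [-3.12, 3.12]. Speed limits (rad/s): [2.57, 2.57, 3.01, 3.14, 3.14, 3.14].

## Interface

Orientations are given as a unit quaternion [w, x, y, z].
In Python, from bench import ctrl gives the robot as it stands.
- The arm moves only by the tool carry_out, never from a script. Its argument "motion" is one flat list of numbers, 7 for each row, row after row: the turn, a rotation vector about the tool's x, y, z in degrees, then the shift along the tool's x, y, z in m, then the gripper's target within -1 to 1 (shut at 1, half-way at 0, fully open at -1). A call has 1 to 10 rows; each row shifts and turns the pose as measured when the row begins, along the tool's axes as they then stand; what a row does not reach is not made up. A row lasts 1/10 s, in which the tool goes at most 50 mm and 8.59 degrees, less where a joint would pass 70% of its speed; a pose out of reach is approached as far as the arm can. A call with a gripper value outside its range is refused whole. The fingers move at their own pace and stop on an object; the grip force is fixed at half the most. Time passes only in rows, so rows that do not move let the fingers close. It gives the time, the measured TCP pose, the force and the opening at its end, in the units of the state.
- ctrl.get_obs(): the state, without advancing time (a new reading comes with each control period).
- ctrl.camera(name): name is "scene" or "side" or "wrist"; returns the picture (480x640x3 uint8, blue, green, red); there is no depth.
- ctrl.camera_params(name): a dict with "mtx" (3x3 intrinsics, pixels), "pose" (4x4, takes a point from camera to world coordinates); the wrist camera has in their place "hand_eye" (4x4, takes a point from camera to tool coordinates, whose origin is the TCP and whose axes are the tool frame's). Camera axes: x right, y down, z forward; pixel columns grow to the right and rows downward; lengths in m; the calibration is good to about 2 mm. The wrist camera is an equidistant fisheye: a pixel r from the principal point sees the ray r / f radians off the axis. A picture is of the moment at which its call begins: read the wrist's pose just before it. camera_params takes no time and is no camera call.
- ctrl.hand_in(): hands the job in, once; it reports no verdict.
Trained networks look in the newest picture that a camera, given by its name, has taken for a name from the list of things; names that differ only in an ending like _2 or _b are one class to them, and where a whole thing is asked for, a point or a joint stands for the part that bears it (a point fixed in the world has none). Each returns a list of dicts, best first, with "conf" (0 to 1); they miss things now and then, are a little off and sometimes report something else, mostly with a low value. They report only what shows in the picture. A call takes as long as a camera call. They do not tell look-alikes from the thing itself.
- ctrl.boxes_of(camera, thing): "point" ([x, y, z] in m, in the coordinates of the camera as it stood for that picture, good to about 4 mm: the middle of the surface that is visible of it).
- ctrl.trace(camera, thing): "pixels" (480x640 bool, what is visible of it).
- ctrl.landmark_of(camera, thing): "point" ([x, y, z] in m, in the coordinates of the camera as it stood for that picture, good to about 4 mm: a listed point, or the origin of a listed thing).
The state is a dict: "time_s": time; "q": joint angles; "dq": joint speeds; "joint_efforts": joint torques, N m; "eef_pos": TCP position; "eef_rot": TCP orientation; "wrist_force": force on the tool from outside, world axes, zero at the start; "torque": the same for the moment, N m; "opening": opening from 0.0 (shut) to 1.0 (fully open).
Only numpy, scipy, OpenCV 4.12 (cv2) and the standard library are available. Lean on these libraries where they do the work, as an engineer would, in place of code of your own. Each camera call takes 0.05 s, during which the arm holds its last target. There are 200 camera calls.

## Working session

There is one attempt and no reset: what is moved stays moved. The work goes in short steps, Python scripts to look and compute and a tool call to move; the robot and the scene stay as the last step left them, time stands still between calls to the robot, and variables do not carry over. Pictures are saved under pics/ and viewed, about 8 in all and at most 12, crops included, and the job is handed in when it is done.

Besides the shell and the picture viewer there is one more tool, called after ">>>" as name(argument=value, ...) on one line, values as JSON. carry_out: Moves the arm, as the interface text tells. Its arguments: {"type":"object","properties":{"motion":{"type":"array"}},"required":["motion"]}

```bash
mkdir -p pics; ls
cat > h.py <<'E'
import numpy as np, cv2
from bench import ctrl
from scipy.spatial.transform import Rotation as R
def w(cam,p):
    P=ctrl.camera_params(cam)
    if cam!='wrist': T=np.array(P['pose'])
    else:
        o=ctrl.get_obs();q=o['eef_rot'];A=np.eye(4)
        A[:3,:3]=R.from_quat([q[1],q[2],q[3],q[0]]).as_matrix();A[:3,3]=o['eef_pos'];T=A@np.array(P['hand_eye'])
    return (T@np.r_[p,1])[:3]
def lm(cam,n,k=4):
    for d in ctrl.landmark_of(cam,n)[:k]: print(cam,n,round(d['conf'],2),w(cam,d['point']).round(4))
E
python3 - <<'E'
from h import *
o=ctrl.get_obs();print(o['time_s'],o['eef_pos'],o['eef_rot'],o['opening'],ctrl.grip_depth)
for c in ['scene','side']:
    im=ctrl.camera(c);cv2.imwrite(f'pics/{c}0.png',im)
    for n in ['fixture','stop','carrier','lever_pivot','lever_pad','dispenser','spool','driver']: lm(c,n)
print(ctrl.get_obs()['time_s'])
E
```

```text
pics
0.0 [5.74402281e-01 1.30881056e-04 2.09376178e-01] [ 0.49946539  0.49965993  0.50052253 -0.50035136] 1.0008232255365452 0.0187
scene fixture 0.69 [ 0.5254 -0.0995 -0.0009]
scene stop 0.63 [ 0.5108 -0.0547  0.0182]
scene carrier 0.73 [ 0.5337 -0.129   0.012 ]
scene carrier 0.69 [7.676e-01 4.400e-03 6.000e-04]
scene carrier 0.63 [ 0.7124 -0.2662 -0.0011]
scene carrier 0.57 [ 0.4832 -0.3584  0.0033]
scene lever_pivot 0.69 [ 0.4892 -0.0032  0.0597]
scene lever_pivot 0.2 [ 0.6898 -0.1404  0.0028]
scene lever_pad 0.82 [0.4767 0.0536 0.1357]
scene lever_pad 0.69 [ 0.5341 -0.1301  0.0131]
scene dispenser 0.95 [ 0.6361 -0.0348 -0.0023]
scene spool 0.85 [ 0.6906 -0.1377  0.0037]
scene driver 0.74 [ 0.4086 -0.087   0.0017]
side fixture 0.83 [ 0.5278 -0.1039  0.0028]
side carrier 0.68 [ 0.5348 -0.1276  0.0139]
side carrier 0.64 [ 0.4862 -0.3626 -0.0019]
side carrier 0.63 [ 7.128e-01 -2.728e-01  3.000e-04]
side carrier 0.59 [ 0.7719  0.0026 -0.0009]
side lever_pivot 0.61 [ 0.4966 -0.0006  0.0565]
side lever_pad 0.72 [0.4789 0.0522 0.1431]
side spool 0.64 [ 0.6943 -0.1423  0.0029]
side driver 0.67 [ 0.4067 -0.0888  0.0051]
0.9
```

View pics/scene0.png

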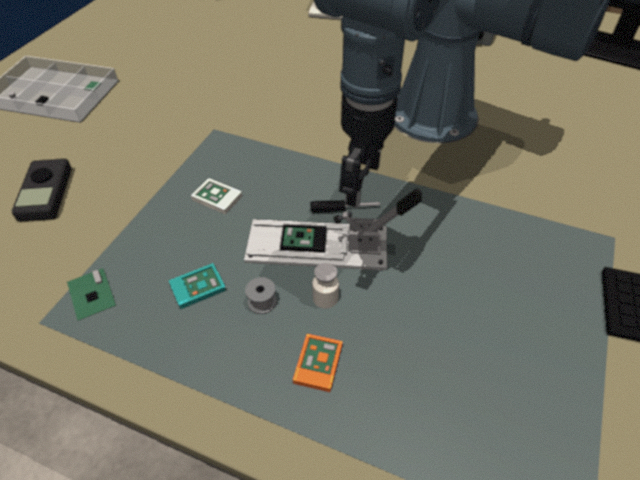

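View pics/side0.png

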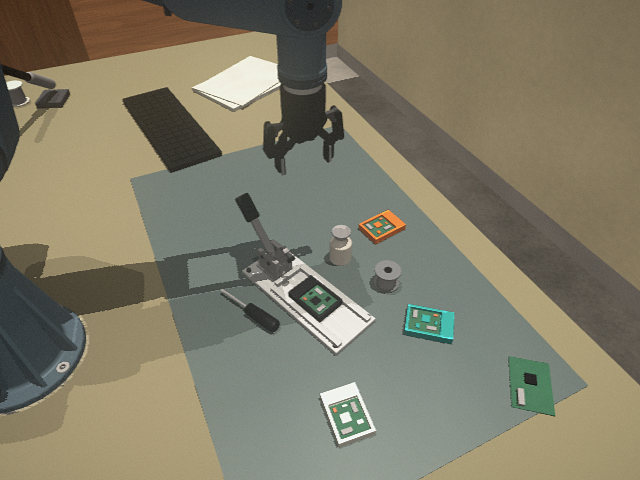

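The black carrier sits in the fixture channel (scene px 303,238; side px 315,297). The raised handle's pad is at scene px 408,202, and the white, teal and orange trays are look-alikes. Next I fit the fixture pose from all the landmarks.

```bash
cat >> h.py <<'E'
from scipy.optimize import least_squares
M={'fixture':(0,0),'stop':(0,.05),'lever_pivot':(0,.105),'lever_pad':(0,.1536)}
def fit(cams,ref=None):
    pts=[]
    for c in cams:
        ctrl.camera(c)
        for n in M:
            for d in ctrl.landmark_of(c,n)[:1]:
                p=w(c,d['point'])
                if d['conf']>.4: pts.append((c,n,p))
    def f(v):
        c,s=np.cos(v[2]),np.sin(v[2])
        return np.concatenate([np.array([v[0]+c*M[n][0]-s*M[n][1]-p[0],v[1]+s*M[n][0]+c*M[n][1]-p[1]])*1000 for _,n,p in pts])
    r=least_squares(f,[.526,-.1,.31],loss='soft_l1',f_scale=4)
    for (c,n,p),e in zip(pts,f(r.x).reshape(-1,2)): print(c,n,p.round(4),e.round(1))
    return r.x
def tof(v,p):
    c,s=np.cos(v[2]),np.sin(v[2]);d=np.array(p)[:2]-v[:2];return np.array([c*d[0]+s*d[1],-s*d[0]+c*d[1]])
def tow(v,x,y):
    c,s=np.cos(v[2]),np.sin(v[2]);return np.array([v[0]+c*x-s*y,v[1]+s*x+c*y])
def delta(xyz):
    "shift in current tool axes to world point"
    o=ctrl.get_obs();q=o['eef_rot'];Rm=R.from_quat([q[1],q[2],q[3],q[0]])
    return Rm.inv().apply(np.array(xyz)-o['eef_pos']).round(4)
E
python3 - <<'E'
from h import *
v=fit(['scene','side','scene','side']);print('fit',v.round(4),np.degrees(v[2]))
for c in ['scene','side']:
    for d in ctrl.landmark_of(c,'carrier'):
        p=w(c,d['point']);t=tof(v,p)
        if abs(t[0])<.03: print(t.round(4))
t=tow(v,0,-.11);print(t,delta([*t,.21]))
E
```

```text
scene fixture [ 0.5291 -0.1019  0.001 ] [-3.1  1.3]
scene stop [ 0.5068 -0.0553  0.02  ] [3.7 2.2]
scene lever_pivot [ 0.4888 -0.0039  0.0592] [4.7 3.1]
scene lever_pad [0.4765 0.0522 0.1388] [ 2.  -6.8]
side fixture [ 0.5281 -0.1023  0.0022] [-2.   1.7]
side stop [ 0.512  -0.0554  0.0206] [-1.5  2.3]
side lever_pivot [ 0.4972 -0.0015  0.0572] [-3.7  0.7]
side lever_pad [0.4791 0.0494 0.1425] [-0.6 -4. ]
scene fixture [ 0.5296 -0.1008 -0.0012] [-3.6  0.1]
scene stop [ 0.5126 -0.0544  0.0214] [-2.   1.3]
scene lever_pivot [ 0.4896 -0.0018  0.0609] [4. 1.]
scene lever_pad [0.4798 0.0528 0.1401] [-1.3 -7.4]
side fixture [ 0.5092 -0.0564  0.0225] [ 16.8 -44.3]
side stop [ 0.5109 -0.0567  0.0183] [-0.4  3.6]
side lever_pivot [ 0.4916 -0.0034  0.0566] [1.9 2.6]
side lever_pad [0.4795 0.0515 0.144 ] [-1.  -6.1]
fit [ 0.526  -0.1006  0.3147] 18.030260353084515
[-0.0023 -0.0286]
[-0.0027  0.0452]
[ 0.0018 -0.029 ]
[ 0.56008277 -0.20523046] [ 0.0003 -0.0149  0.2052]
```

>>> carry_out(motion=[0, 0, 0, 0, -0.003, 0.041, 1, 0, 0, 0, 0, -0.003, 0.041, 1, 0, 0, 0, 0, -0.003, 0.041, 1, 0, 0, 0, 0, -0.003, 0.041, 1, 0, 0, 0, 0, -0.003, 0.041, 1, -6, 0, 0, 0, 0, 0, 1, -6, 0, 0, 0, 0, 0, 1, -6, 0, 0, 0, 0, 0, 1, 0, 0, 0, 0, 0, 0, 1, 0, 0, 0, 0, 0, 0, 1])

```text
time_s: 3.0
eef_pos: [0.5597, -0.2135, 0.2102]
eef_rot: [0.575, 0.413, 0.574, -0.413]
wrist_force: [-0.5, -0.3, -0.2]
opening: 0.002
```

Run:
```python
from h import *
o=ctrl.get_obs();print(o['time_s'],o['eef_pos'].round(4) if hasattr(o['eef_pos'],'round') else o['eef_pos'],o['opening'])
q=o['eef_rot'];print(R.from_quat([q[1],q[2],q[3],q[0]]).as_matrix().round(3))
cv2.imwrite('pics/w1.png',ctrl.camera('wrist'))
for n in ['fixture','stop','carrier','lever_pivot','lever_pad']: lm('wrist',n,2)
v=[.526,-.1006,.3147]
t=tow(v,0,-.1);print(t,delta([*t,.018]))
```

```text
3.0 [ 0.5597 -0.2135  0.2102] 0.001753550995102454
[[ 0.001  0.948  0.318]
 [-0.     0.318 -0.948]
 [-1.     0.001  0.001]]
wrist stop 0.92 [ 0.5091 -0.0549  0.0202]
wrist carrier 0.97 [ 0.7127 -0.2714  0.0025]
wrist carrier 0.8 [ 0.5372 -0.131   0.0132]
wrist lever_pivot 0.54 [ 0.535  -0.1294  0.0135]
[ 0.55695312 -0.19568893] [ 0.1922  0.0027 -0.0177]
```

View pics/w1.png

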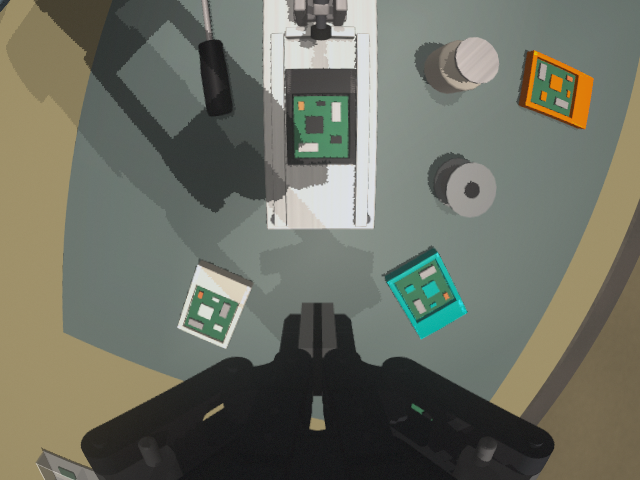

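The view is aligned: shut fingertips at px (318,305), channel centre at column 320, carrier rear edge at row 163. Descending behind the carrier.

>>> carry_out(motion=[0, 0, 0, 0.045, 0.001, 0, 1, 0, 0, 0, 0.045, 0.001, 0, 1, 0, 0, 0, 0.045, 0, 0, 1, 0, 0, 0, 0.03, 0, 0, 1, 0, 0, 0, 0.015, 0, 0, 1, 0, 0, 0, 0.005, 0, 0, 1, 0, 0, 0, 0, 0, 0, 1])

```text
time_s: 4.0
eef_pos: [0.5665, -0.2143, 0.0238]
eef_rot: [0.578, 0.413, 0.57, -0.412]
wrist_force: [-0.2, -0.6, 0.1]
opening: 0.001
```

Run:
```python
from h import *
o=ctrl.get_obs();print(o['time_s'],o['eef_pos'],o['wrist_force'])
cv2.imwrite('pics/s2.png',ctrl.camera('side')[240:380,200:420].repeat(3,0).repeat(3,1))
v=[.526,-.1006,.3147]
print(tof(v,o['eef_pos']))
for n in ['stop','carrier']: lm('wrist',n,2)
t=tow(v,0,-.051);print(delta([*t,.02]))
```

```text
4.0 [ 0.5665412  -0.21429974  0.02379901] [-0.19459552 -0.60215357  0.07769483]
[ 0.00335657 -0.12066463]
wrist stop 0.92 [ 0.5189 -0.0577 -0.1663]
wrist carrier 0.97 [ 0.723  -0.2749 -0.1799]
wrist carrier 0.8 [ 0.5475 -0.1342 -0.1722]
[ 0.0049 -0.0037 -0.0709]
```

View pics/s2.png

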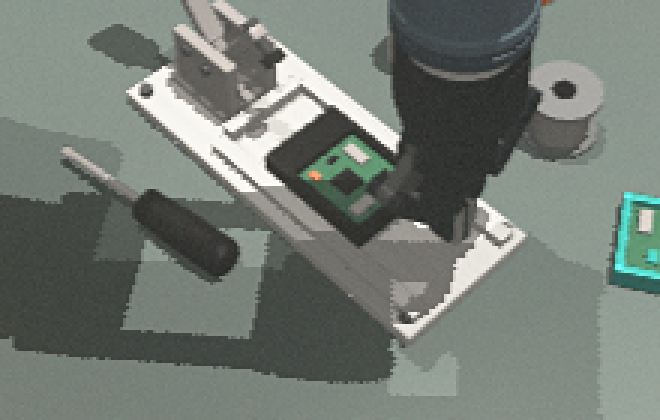

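The fingers stand in the channel behind the black carrier. I'll push, easing off near home.

>>> carry_out(motion=[0, 0, 0, 0.003, -0.0035, 0, 1, 0, 0, 0, 0.001, 0, -0.012, 1, 0, 0, 0, 0, 0, -0.012, 1, 0, 0, 0, 0, 0, -0.01, 1, 0, 0, 0, 0, 0, -0.008, 1, 0, 0, 0, 0, 0, -0.008, 1, 0, 0, 0, 0, 0, -0.006, 1, 0, 0, 0, 0, 0, -0.004, 1])

```text
time_s: 4.95
eef_pos: [0.546, -0.1554, 0.025]
eef_rot: [0.582, 0.413, 0.566, -0.412]
wrist_force: [-0.2, -0.5, 0.1]
opening: -0.0
```

```bash
cat > s.py <<'E'
from h import *
v=[.526,-.1006,.3147]
o=ctrl.get_obs();q=o['eef_rot'];print(o['time_s'],'xyf',tof(v,o['eef_pos']).round(4),'z',round(o['eef_pos'][2],4),'F',np.round(o['wrist_force'],1))
print(R.from_quat([q[1],q[2],q[3],q[0]]).as_matrix().round(3).tolist())
for c in ['scene','side','wrist']:
    ctrl.camera(c)
    for n in ['carrier','stop','lever_pivot','lever_pad','spool','driver','dispenser']:
        for d in ctrl.landmark_of(c,n):
            p=w(c,d['point']);t=tof(v,p)
            if abs(t[0])<.03 or n in('spool','driver','dispenser'): print(c,n,round(d['conf'],2),t.round(4),p[2].round(3))
E
python3 s.py
```

```text
4.95 xyf [ 0.002  -0.0583] z 0.025 F [-0.2 -0.5  0.1]
[[0.019, 0.947, 0.319], [-0.011, 0.32, -0.947], [-1.0, 0.015, 0.017]]
scene carrier 0.77 [ 0.0001 -0.0264] 0.012
scene carrier 0.55 [-0.0035  0.1085] 0.061
scene stop 0.96 [0.0001 0.0473] 0.017
scene lever_pivot 0.62 [-0.0019  0.1062] 0.061
scene spool 0.8 [ 0.1444 -0.0892] 0.003
scene spool 0.2 [ 0.0007 -0.0283] 0.015
scene driver 0.93 [-0.1118  0.0529] -0.001
scene dispenser 0.73 [0.1253 0.0309] -0.001
side carrier 0.97 [ 0.0028 -0.0296] 0.013
side stop 0.96 [-0.0016  0.0442] 0.02
side lever_pivot 0.75 [-0.003   0.1046] 0.056
side lever_pad 0.79 [0.0005 0.1597] 0.144
side spool 0.95 [ 0.1465 -0.0911] -0.001
side driver 0.64 [-0.1082  0.0481] 0.005
side dispenser 0.61 [0.1275 0.0283] 0.001
wrist carrier 0.69 [ 0.     -0.0277] 0.012
wrist spool 0.75 [ 0.1503 -0.0888] 0.002
wrist driver 0.73 [-0.1095  0.0502] 0.005
wrist dispenser 0.55 [0.1231 0.0316] -0.003
```

Run:
```python
from h import *
a=ctrl.camera('side')[250:370,220:400];b=ctrl.camera('wrist')[0:360,200:470]
a=cv2.resize(a,None,fx=3,fy=3,interpolation=2)
cv2.imwrite('pics/s3.png',np.hstack([a[:, :520],b]))
```

```text
(no output)
```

View pics/s3.png

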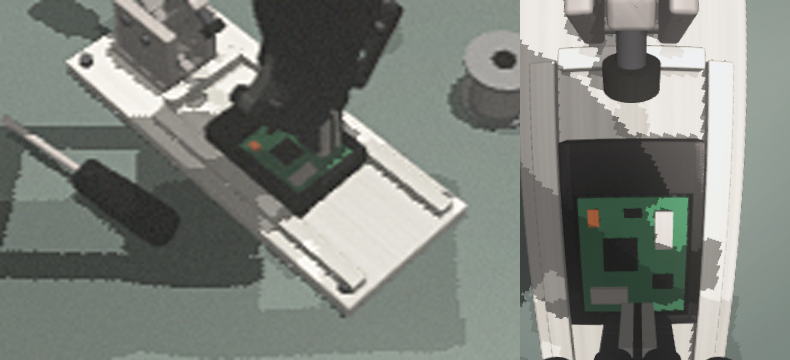

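The fingers passed over the tray's rear part (side crop: tips above the board), so they are too high. I'll back out, straighten and go lower.

>>> carry_out(motion=[0, 0, 0, -0.02, 0, 0, 1, 0, 0, 0, 0, 0, 0.03, 1, 0, 0, 0, 0, 0, 0.03, 1, 0, 0, 0, 0, 0, 0, 1])

```text
time_s: 6.65
eef_pos: [0.5653, -0.2134, 0.0467]
eef_rot: [0.582, 0.413, 0.567, -0.411]
wrist_force: [0.1, 0.3, -0.2]
opening: -0.002
```

```bash
cat >> h.py <<'E'
def turn(yaw=.3147,tilt=0):
    "rotvec deg in tool axes to straight-down pose at yaw"
    q=ctrl.get_obs()['eef_rot'];Rm=R.from_quat([q[1],q[2],q[3],q[0]])
    Rd=R.from_euler('z',yaw)*R.from_euler('x',tilt)*R.from_matrix([[0,1,0],[0,0,-1],[-1,0,0]])
    return np.degrees((Rm.inv()*Rd).as_rotvec()).round(2)
E
cat > t.py <<'E'
import sys
from h import *
v=[.526,-.1006,.3147]
o=ctrl.get_obs();print(o['time_s'],'xyf',tof(v,o['eef_pos']).round(4),'z',round(o['eef_pos'][2],4),'F',np.round(o['wrist_force'],1),'turn',turn())
x,y,z=map(float,sys.argv[1:4]);print('shift',delta([*tow(v,x,y),z]))
E
python3 t.py 0 -.11 .016
```

```text
6.65 xyf [ 0.0024 -0.1195] z 0.0467 F [ 0.1  0.3 -0.2] turn [ 0.7   0.95 -0.83]
shift [ 0.0305 -0.0028 -0.01  ]
```

>>> carry_out(motion=[0.7, 0.95, -0.83, 0, -0.003, 0, 1, 0, 0, 0, 0.015, 0, 0, 1, 0, 0, 0, 0.01, 0, 0, 1, 0, 0, 0, 0.005, 0, 0, 1, 0, 0, 0, 0, 0, 0, 1])

```text
time_s: 7.15
eef_pos: [0.5598, -0.2112, 0.012]
eef_rot: [0.57, 0.416, 0.575, -0.416]
wrist_force: [-1.1, 0.7, -0.3]
opening: 0.007
```

```bash
python3 t.py 0 -.09 .016
```

```text
7.15 xyf [-0.0021 -0.1157] z 0.012 F [-1.1  0.7 -0.3] turn [-0.02 -0.33  0.24]
shift [-0.0039  0.0021 -0.0257]
```

>>> carry_out(motion=[0, 0, 0, -0.002, 0.002, 0, 1, 0, 0, 0, 0, 0, -0.01, 1, 0, 0, 0, 0, 0, -0.01, 1, 0, 0, 0, 0, 0, -0.01, 1, 0, 0, 0, 0, 0, -0.005, 1])

```text
time_s: 7.65
eef_pos: [0.5502, -0.1737, 0.0145]
eef_rot: [0.57, 0.415, 0.575, -0.415]
wrist_force: [0.6, -0.4, 0.0]
opening: -0.003
```

```bash
python3 t.py 0 -.051 .014; python3 s.py | grep -E "carrier|stop"
```

```text
7.65 xyf [ 0.0003 -0.077 ] z 0.0145 F [ 0.6 -0.4  0. ] turn [ 0.01 -0.35  0.24]
shift [ 0.0007 -0.0003 -0.026 ]
scene carrier 0.84 [-0.0005 -0.0294] 0.012
scene stop 0.64 [-0.0016  0.0468] 0.02
side carrier 0.81 [ 0.0038 -0.0289] 0.013
side stop 0.73 [-0.0014  0.0469] 0.021
wrist stop 0.6 [0.0012 0.0495] 0.02
```

>>> carry_out(motion=[0, 0, 0, 0, 0, -0.006, 1, 0, 0, 0, 0, 0, -0.006, 1])

```text
time_s: 9.05
eef_pos: [0.5469, -0.1638, 0.0145]
eef_rot: [0.569, 0.416, 0.574, -0.416]
wrist_force: [0.1, -0.4, 0.8]
opening: -0.001
```

```bash
python3 t.py 0 -.051 .014; python3 s.py | grep -E "carrier|stop"
python3 - <<'E'
from h import *
a=ctrl.camera('side')[250:370,220:400];b=ctrl.camera('wrist')[0:360,200:470]
a=cv2.resize(a,None,fx=3,fy=3,interpolation=2)
cv2.imwrite('pics/s4.png',np.hstack([a[:, :520],b]))
E
```

```text
9.05 xyf [ 0.0003 -0.0666] z 0.0145 F [ 0.1 -0.4  0.8] turn [-0.09 -0.32  0.22]
shift [ 0.0006 -0.0003 -0.0156]
scene carrier 0.74 [-0.0049 -0.0281] 0.014
scene stop 0.93 [-0.0037  0.0493] 0.019
side carrier 0.66 [ 0.0007 -0.0307] 0.015
side stop 0.93 [-0.0022  0.0467] 0.02
wrist carrier 0.92 [-0.0012 -0.0287] 0.009
wrist stop 0.85 [0.0006 0.0516] 0.019
```

View pics/s4.png

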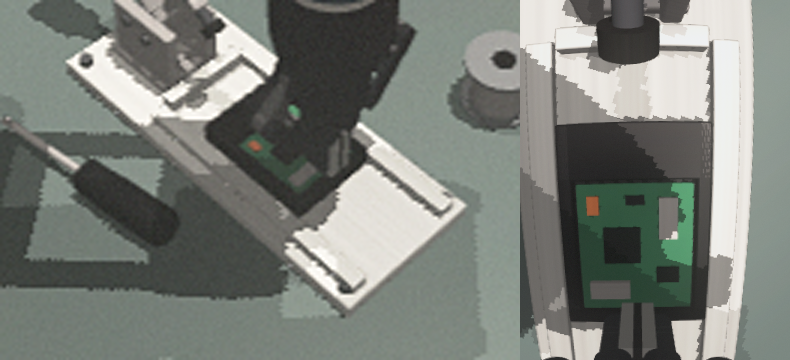

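Run:
```python
from h import *
v=[.526,-.1006,.3147]
o=ctrl.get_obs();q=o['eef_rot'];A=np.eye(4);A[:3,:3]=R.from_quat([q[1],q[2],q[3],q[0]]).as_matrix();A[:3,3]=o['eef_pos']
P=ctrl.camera_params('wrist');H=np.array(P['hand_eye']);K=np.array(P['mtx']);print(H.round(3).tolist(),K.tolist())
def fish(pw):
    c=np.linalg.inv(A@H)@np.r_[pw,1];r=np.hypot(c[0],c[1]);th=np.arctan2(r,c[2]);return (K[:2,2]+K[0,0]*th*c[:2]/r).round(0)
S=ctrl.camera_params('side');Ts=np.linalg.inv(np.array(S['pose']));Ks=np.array(S['mtx'])
def pin(pw):
    c=Ts@np.r_[pw,1];u=Ks@c[:3];return (u[:2]/u[2]).round(0)
tcp=o['eef_pos'];pts={'tcp':tcp}
for y in(-.075,-.045,-.03):
    pts[f'rear top {y}']=np.r_[tow(v,0,y),.028]
pts['stoptop']=np.r_[tow(v,0,.05),.024];pts['plateend']=np.r_[tow(v,0,-.14),.012]
pts['railend']=np.r_[tow(v,.034,-.135),.02]
for n,p in pts.items():
    a=fish(p);s=pin(p);print(n,'wrist',a,'crop',a-[200,0]+[520,0],'side',s,'crop',(s-[220,250])*3)
```

```text
[[0.0, -0.325, 0.946, -0.165], [1.0, 0.0, -0.0, -0.0], [-0.0, 0.946, 0.325, -0.084], [0.0, 0.0, 0.0, 1.0]] [[371.64829954431775, 0.0, 317.10992595605927], [0.0, 371.64829954431775, 245.75663008485398], [0.0, 0.0, 1.0]]
tcp wrist [318. 298.] crop [638. 298.] side [328. 312.] crop [324. 186.]
rear top -0.075 wrist [317. 325.] crop [637. 325.] side [331. 310.] crop [333. 180.]
rear top -0.045 wrist [317. 267.] crop [637. 267.] side [320. 301.] crop [300. 153.]
rear top -0.03 wrist [317. 234.] crop [637. 234.] side [315. 297.] crop [285. 141.]
stoptop wrist [317.  45.] crop [637.  45.] side [288. 276.] crop [204.  78.]
plateend wrist [317. 403.] crop [637. 403.] side [355. 335.] crop [405. 255.]
railend wrist [376. 405.] crop [696. 405.] side [365. 321.] crop [435. 213.]
```

The carrier hasn't moved and no force registers even at z 14 mm, so the tips appear higher than the reading suggests. I'll back off and feel for the channel floor.

>>> carry_out(motion=[0, 0, 0, -0.01, 0, 0, 1, 0, 0, 0, 0, 0, 0.02, 1, 0, 0, 0, 0, 0, 0.018, 1, 0, 0, 0, 0.01, 0, 0, 1, 0, 0, 0, 0.003, 0, 0, 1])

```text
time_s: 10.85
eef_pos: [0.5608, -0.2047, 0.0127]
eef_rot: [0.571, 0.416, 0.573, -0.416]
wrist_force: [-0.8, 0.1, 0.1]
opening: -0.0
```

>>> carry_out(motion=[0, 0, 0, 0.003, 0, 0, 1, 0, 0, 0, 0, 0, 0, 1])

```text
time_s: 11.05
eef_pos: [0.5597, -0.2042, 0.0077]
eef_rot: [0.569, 0.416, 0.574, -0.416]
wrist_force: [-0.9, 0.4, 0.2]
opening: 0.003
```

>>> carry_out(motion=[0, 0, 0, 0.003, 0, 0, 1, 0, 0, 0, 0, 0, 0, 1])

```text
time_s: 11.25
eef_pos: [0.559, -0.2033, 0.0039]
eef_rot: [0.569, 0.416, 0.575, -0.416]
wrist_force: [-0.1, -0.0, 0.0]
opening: -0.004
```

>>> carry_out(motion=[0, 0, 0, 0.002, 0, 0, 1, 0, 0, 0, 0, 0, 0, 1])

```text
time_s: 11.45
eef_pos: [0.559, -0.2028, 0.0018]
eef_rot: [0.569, 0.416, 0.575, -0.416]
wrist_force: [-0.6, -0.3, -0.7]
opening: -0.001
```

>>> carry_out(motion=[0, 0, 0, 0.002, 0, 0, 1, 0, 0, 0, 0, 0, 0, 1])

```text
time_s: 11.65
eef_pos: [0.5592, -0.2026, -0.0002]
eef_rot: [0.569, 0.416, 0.575, -0.416]
wrist_force: [0.1, 0.6, -0.3]
opening: -0.002
```

Run:
```python
from h import *
o=ctrl.get_obs();print(o['eef_pos'],o['wrist_force'],o['q'])
a=ctrl.camera('side')[250:370,220:400];c=ctrl.camera('scene')[170:290,230:410]
a=cv2.resize(a,None,fx=2.2,fy=3.5,interpolation=2) if 0 else cv2.resize(a,None,fx=2.2,fy=2.2,interpolation=2)
c=cv2.resize(c,None,fx=2.2,fy=2.2,interpolation=2)
cv2.imwrite('pics/s5.png',np.hstack([a,c]))
S=ctrl.camera_params('side');Ts=np.linalg.inv(np.array(S['pose']));Ks=np.array(S['mtx'])
u=Ks@(Ts@np.r_[o['eef_pos'],1])[:3];s=u[:2]/u[2];print('side crop',(s-[220,250])*2.2)
S=ctrl.camera_params('scene');Ts=np.linalg.inv(np.array(S['pose']));Ks=np.array(S['mtx'])
u=Ks@(Ts@np.r_[o['eef_pos'],1])[:3];s=u[:2]/u[2];print('scene crop',(s-[230,170])*2.2+[396,0])
```

```text
[ 5.59153140e-01 -2.02600580e-01 -1.82130159e-04] [ 0.06301445  0.61128578 -0.32696883] [-5.47376255e-01  4.93757893e-01  1.67300190e+00  7.47191052e-04
  9.82459644e-01 -8.61484155e-01]
side crop [268.69839895 172.83812481]
scene crop [472.17083217 159.68758495]
```

View pics/s5.png

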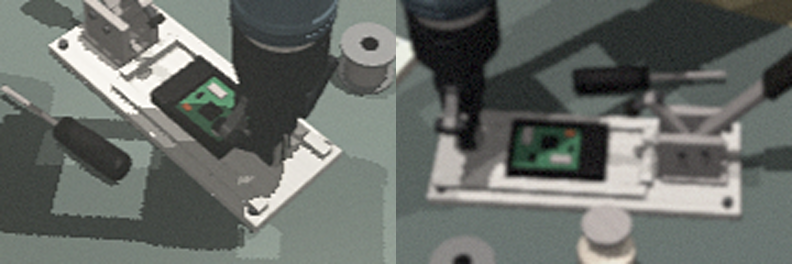

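>>> carry_out(motion=[0, 0, 0, 0.0015, 0, 0, 1, 0, 0, 0, 0, 0, 0, 1])

```text
time_s: 11.95
eef_pos: [0.5595, -0.2029, -0.0013]
eef_rot: [0.57, 0.416, 0.574, -0.416]
wrist_force: [0.6, -0.5, -0.7]
opening: 0.0
```

>>> carry_out(motion=[0, 0, 0, 0.0015, 0, 0, 1, 0, 0, 0, 0, 0, 0, 1])

```text
time_s: 12.15
eef_pos: [0.5596, -0.203, -0.0029]
eef_rot: [0.57, 0.416, 0.574, -0.416]
wrist_force: [-0.1, 0.2, 0.7]
opening: 0.0
```

>>> carry_out(motion=[0, 0, 0, 0.0015, 0, 0, 1, 0, 0, 0, 0, 0, 0, 1])

```text
time_s: 12.35
eef_pos: [0.5595, -0.203, -0.0045]
eef_rot: [0.57, 0.416, 0.574, -0.416]
wrist_force: [0.0, -0.2, -0.4]
opening: 0.002
```

>>> carry_out(motion=[0, 0, 0, 0.0015, 0, 0, 1, 0, 0, 0, 0, 0, 0, 1])

```text
time_s: 12.55
eef_pos: [0.5595, -0.203, -0.0062]
eef_rot: [0.57, 0.416, 0.574, -0.416]
wrist_force: [-0.3, 0.1, -0.8]
opening: 0.001
```

>>> carry_out(motion=[0, 0, 0, 0.0015, 0, 0, 1, 0, 0, 0, 0, 0, 0, 1])

```text
time_s: 12.75
eef_pos: [0.5595, -0.2029, -0.0079]
eef_rot: [0.57, 0.416, 0.574, -0.416]
wrist_force: [0.5, -1.6, -0.1]
opening: 0.006
```

Run:
```python
from h import *
o=ctrl.get_obs();p=o['eef_pos'];print(p,o['wrist_force'],o['q'],o['joint_efforts'])
a=ctrl.camera('side')[270:360,300:400];c=ctrl.camera('scene')[190:280,230:330]
cv2.imwrite('pics/s6.png',cv2.resize(np.hstack([a,c]),None,fx=4,fy=4,interpolation=2))
for n,off,k in(('side',[300,270],0),('scene',[230,190],400)):
  S=ctrl.camera_params(n);Ts=np.linalg.inv(np.array(S['pose']));Ks=np.array(S['mtx'])
  for d in([0,0,0],[0,0,.01],[0,0,.02],[0,-.02,0],[0.02,0,0]):
    u=Ks@(Ts@np.r_[p+d,1])[:3];s=u[:2]/u[2];print(n,d,(s-off)*4+[k,0])
```

```text
[ 0.55950129 -0.20293976 -0.00785855] [ 0.5141959  -1.58745553 -0.11706524] [-5.47548270e-01  5.06586340e-01  1.67343395e+00  7.25547077e-04
  9.68252742e-01 -8.61534910e-01] [-3.34506284e-02 -5.23626673e+01 -2.72704017e+01  1.35373935e-03
 -1.51124562e-02 -3.38626637e-05]
side [0, 0, 0] [169.00775299 243.70007162]
side [0, 0, 0.01] [169.65976275 231.72079121]
side [0, 0, 0.02] [170.32163395 219.5603281 ]
side [0, -0.02, 0] [188.30712308 275.43923162]
side [0.02, 0, 0] [205.33413534 228.74772702]
scene [0, 0, 0] [538.90489694 220.35480198]
scene [0, 0, 0.01] [537.19301899 207.65583845]
scene [0, 0, 0.02] [535.45608294 194.77099025]
scene [0, -0.02, 0] [504.38773499 209.04249247]
scene [0.02, 0, 0] [521.11758255 247.90780241]
```

View pics/s6.png

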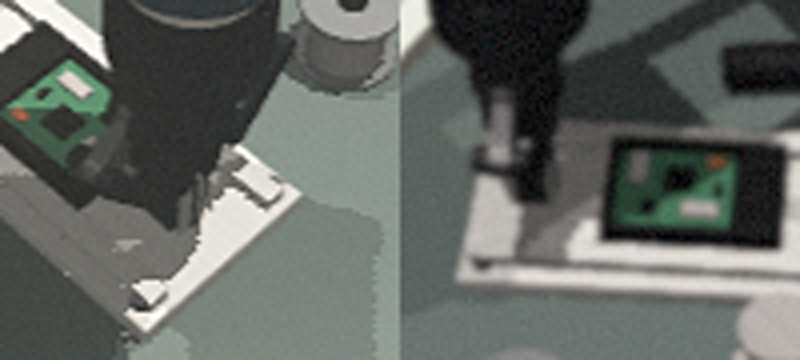

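>>> carry_out(motion=[0, 0, 0, 0, 0, -0.01, 1, 0, 0, 0, 0, 0, -0.01, 1, 0, 0, 0, 0, 0, -0.008, 1])

```text
time_s: 13.15
eef_pos: [0.5507, -0.1755, -0.0073]
eef_rot: [0.57, 0.416, 0.574, -0.416]
wrist_force: [0.8, -1.3, 0.7]
opening: 0.001
```

```bash
python3 t.py 0 -.051 -.006; python3 s.py | grep -E "carrier|stop"
```

```text
13.15 xyf [ 0.0003 -0.0788] z -0.0073 F [ 0.8 -1.3  0.7] turn [-0.14 -0.26  0.18]
shift [-0.0012 -0.0004 -0.0278]
scene carrier 0.85 [ 0.0001 -0.0253] 0.014
scene stop 0.77 [-0.0033  0.051 ] 0.021
side carrier 0.83 [ 0.0016 -0.0238] 0.015
side stop 0.57 [-0.001   0.0498] 0.02
wrist carrier 0.85 [ 0.0023 -0.0232] 0.013
wrist stop 0.59 [0.0004 0.0517] 0.021
```

Contact made: the carrier advanced about 4 mm and feels about 1.5 N. Continuing the push.

>>> carry_out(motion=[0, 0, 0, 0, 0, -0.006, 1, 0, 0, 0, 0, 0, -0.006, 1, 0, 0, 0, 0, 0, -0.006, 1, 0, 0, 0, 0, 0, -0.004, 1])

```text
time_s: 14.75
eef_pos: [0.5442, -0.1546, -0.0071]
eef_rot: [0.57, 0.416, 0.573, -0.416]
wrist_force: [0.2, -0.2, -0.6]
opening: 0.001
```

```bash
python3 t.py 0 -.049 -.006; python3 s.py | grep -E "carrier|stop"
```

```text
14.75 xyf [ 0.0006 -0.057 ] z -0.0071 F [ 0.2 -0.2 -0.6] turn [-0.18 -0.2   0.15]
shift [-0.001  -0.0006 -0.008 ]
scene carrier 0.95 [-0.002  -0.0033] 0.01
scene stop 0.84 [-0.0015  0.0502] 0.022
```

Now small steps until the stop is felt.

>>> carry_out(motion=[0, 0, 0, 0, 0, -0.004, 1, 0, 0, 0, 0, 0, -0.002, 1])

```text
time_s: 16.15
eef_pos: [0.5428, -0.1499, -0.0069]
eef_rot: [0.57, 0.417, 0.572, -0.417]
wrist_force: [-0.8, -1.0, 0.6]
opening: 0.001
```

>>> carry_out(motion=[0, 0, 0, 0, 0, -0.002, 1])

```text
time_s: 16.25
eef_pos: [0.5436, -0.1491, -0.0062]
eef_rot: [0.572, 0.416, 0.571, -0.417]
wrist_force: [4.4, -7.5, 0.2]
opening: 0.002
```

>>> carry_out(motion=[0, 0, 0, 0, 0, -0.002, 1])

```text
time_s: 16.35
eef_pos: [0.544, -0.149, -0.0056]
eef_rot: [0.573, 0.416, 0.57, -0.417]
wrist_force: [0.4, -10.0, -2.7]
opening: 0.002
```

>>> carry_out(motion=[0, 0, 0, 0, 0, -0.002, 1, 0, 0, 0, 0, 0, -0.002, 1, 0, 0, 0, 0, 0, 0, 1])

```text
time_s: 16.65
eef_pos: [0.5441, -0.1496, -0.0046]
eef_rot: [0.576, 0.414, 0.567, -0.418]
wrist_force: [0.8, -0.5, 0.7]
opening: -0.002
```

```bash
python3 t.py 0 -.049 -.006; python3 s.py | grep -E "carrier|stop|lever"
python3 - <<'E'
from h import *
b=ctrl.camera('wrist')[0:360,180:470];a=cv2.resize(ctrl.camera('scene')[190:280,250:400],None,fx=3,fy=4,interpolation=2)
cv2.imwrite('pics/s7.png',np.hstack([a,b]))
E
```

```text
16.65 xyf [ 0.002  -0.0522] z -0.0046 F [ 0.8 -0.5  0.7] turn [-0.13  0.79 -0.13]
shift [ 0.0014 -0.002  -0.0033]
scene carrier 0.66 [0.0002 0.004 ] 0.015
scene stop 0.61 [-0.0028  0.0501] 0.019
scene lever_pivot 0.7 [-0.005  0.105] 0.06
scene lever_pad 0.64 [0.0012 0.1607] 0.138
side carrier 0.95 [0.0024 0.0019] 0.011
side stop 0.55 [-0.0024  0.0473] 0.024
side lever_pivot 0.72 [-0.0002  0.1032] 0.056
side lever_pad 0.59 [0.0021 0.1617] 0.144
wrist carrier 0.88 [0.0035 0.0042] 0.011
```

View pics/s7.png

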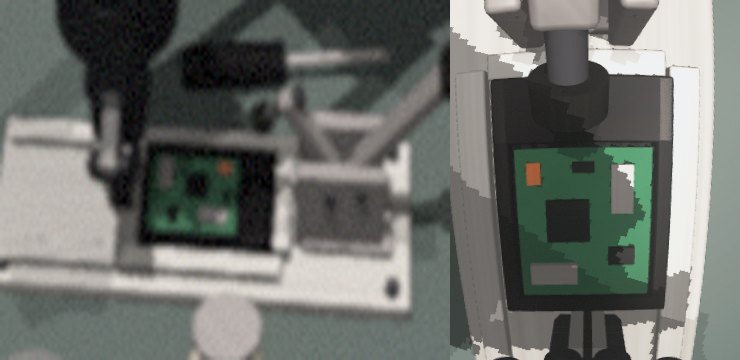

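The carrier's front edge meets the stop (wrist crop row 75), and the networks give y≈+3 to +4 mm. The wrist-camera geometry agrees, so the real fingertips are about 18 mm short of the nominal TCP. Backing away and lifting.

>>> carry_out(motion=[0, 0, 0, 0, 0, 0.01, 1, 0, 0.8, 0, 0, 0, 0.005, 1, 0, 0, 0, -0.045, 0, 0, 1, 0, 0, 0, -0.045, 0, 0, 1, 0, 0, 0, -0.045, 0, 0, 1, 0, 0, 0, -0.045, 0, 0, 1, 0, 0, 0, 0, 0, 0, 1])

```text
time_s: 18.65
eef_pos: [0.5455, -0.1633, 0.1751]
eef_rot: [0.564, 0.419, 0.579, -0.414]
wrist_force: [0.5, -0.4, 0.9]
opening: -0.003
```

```bash
python3 t.py 0 .105 .17;python3 s.py | grep -E "carrier|stop|lever"
```

```text
18.65 xyf [-0.0009 -0.0657] z 0.1751 F [ 0.5 -0.4  0.9] turn [-0.17 -1.24  0.42]
shift [ 0.0087  0.0005 -0.1705]
scene carrier 0.62 [-0.0015  0.0019] 0.013
scene stop 0.77 [-0.0015  0.05  ] 0.017
scene lever_pivot 0.64 [-0.0043  0.1083] 0.059
scene lever_pad 0.83 [-0.0005  0.1575] 0.134
side carrier 0.81 [0.001  0.0031] 0.016
side stop 0.67 [-0.0024  0.048 ] 0.023
side lever_pivot 0.75 [-0.0002  0.1028] 0.056
side lever_pad 0.65 [0.0002 0.159 ] 0.142
wrist carrier 0.61 [0.0006 0.0031] 0.014
wrist stop 0.63 [-0.0033  0.047 ] 0.019
wrist lever_pivot 0.66 [-0.0036  0.1051] 0.059
```

The carrier-to-stop distance averages 45–46 mm (home is 45). Moving over the clamp.

>>> carry_out(motion=[0, -1.2, 0.4, 0, 0, -0.04, 1, 0, 0, 0, 0, 0, -0.04, 1, 0, 0, 0, 0, 0, -0.04, 1, 0, 0, 0, 0, 0, -0.035, 1, 0, 0, 0, 0, 0, 0, 1])

```text
time_s: 20.35
eef_pos: [0.4927, -0.0106, 0.1696]
eef_rot: [0.567, 0.417, 0.574, -0.418]
wrist_force: [-0.3, -0.1, 0.2]
opening: -0.002
```

```bash
python3 t.py 0 .105 .135;python3 s.py | grep -E "lever"
python3 - <<'E'
from h import *
a=cv2.resize(ctrl.camera('side')[170:320,190:340],None,fx=2.6,fy=2.6,interpolation=2);c=cv2.resize(ctrl.camera('scene')[150:300,290:440],None,fx=2.6,fy=2.6,interpolation=2)
cv2.imwrite('pics/s8.png',np.hstack([a,c]))
E
```

```text
20.35 xyf [-0.0038  0.0959] z 0.1696 F [-0.3 -0.1  0.2] turn [-0.41 -0.38  0.44]
shift [ 0.0346  0.004  -0.0089]
scene lever_pivot 0.57 [-0.0045  0.105 ] 0.062
scene lever_pad 0.59 [0.0002 0.1609] 0.135
side lever_pivot 0.6 [0.0032 0.1015] 0.057
side lever_pad 0.88 [-0.0013  0.1607] 0.145
wrist lever_pad 0.94 [-0.0077  0.162 ] 0.138
```

View pics/s8.png

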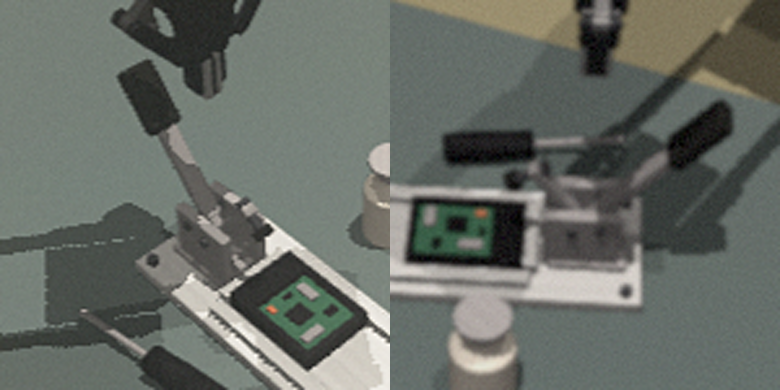

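The hand is over the clamp with the pad clear ahead, and the carrier is still home. Lowering to pad height and closing up to the handle.

>>> carry_out(motion=[-0.4, -0.4, 0.4, 0.02, 0.002, 0, 1, 0, 0, 0, 0.02, 0.002, -0.01, 1, 0, 0, 0, 0.006, 0, -0.015, 1, 0, 0, 0, 0, 0, -0.015, 1, 0, 0, 0, 0, 0, 0, 1])

```text
time_s: 22.15
eef_pos: [0.486, 0.027, 0.1236]
eef_rot: [0.573, 0.416, 0.57, -0.417]
wrist_force: [0.6, -0.8, 0.5]
opening: -0.003
```

```bash
python3 t.py 0 .1608 .1137
```

```text
22.15 xyf [0.0014 0.1337] z 0.1236 F [ 0.6 -0.8  0.5] turn [-0.25  0.19 -0.1 ]
shift [ 0.0098 -0.0016 -0.0272]
```

>>> carry_out(motion=[0, 0, 0, 0.001, -0.001, -0.015, 1, 0, 0, 0, 0.008, 0, -0.011, 1, 0, 0, 0, 0.006, 0, -0.006, 1, 0, 0, 0, 0.006, 0, -0.006, 1])

```text
time_s: 22.55
eef_pos: [0.476, 0.0638, 0.1052]
eef_rot: [0.576, 0.417, 0.568, -0.416]
wrist_force: [-0.9, -2.8, 1.8]
opening: 0.001
```

```bash
python3 t.py 0 .1827 .0866
python3 - <<'E'
from h import *
v=[.526,-.1006,.3147]
ctrl.camera('side')
for d in ctrl.landmark_of('side','lever_pad')[:1]:
  p=w('side',d['point']);print(d['conf'],tof(v,p),p[2])
E
```

```text
22.55 xyf [0.0033 0.1718] z 0.1052 F [-0.9 -2.8  1.8] turn [-0.13  0.48 -0.46]
shift [ 0.0185 -0.0035 -0.011 ]
0.8 [-0.00041136  0.17830238] 0.1255270906726037
```

The handle is moving (pad at about 40°, force about 3 N). Continuing along the arc.

>>> carry_out(motion=[0, 0, 0, 0.009, -0.002, -0.006, 1, 0, 0, 0, 0.01, -0.001, -0.005, 1, 0, 0, 0, 0.01, 0, -0.004, 1, 0, 0, 0, 0.01, 0, -0.003, 1])

```text
time_s: 23.05
eef_pos: [0.4725, 0.0798, 0.0691]
eef_rot: [0.578, 0.419, 0.565, -0.414]
wrist_force: [-1.7, 2.0, 4.6]
opening: 0.001
```

```bash
python3 t.py 0 .193 .059
python3 - <<'E'
from h import *
v=[.526,-.1006,.3147]
ctrl.camera('side')
for d in ctrl.landmark_of('side','lever_pad')[:1]:
  p=w('side',d['point']);print(d['conf'],tof(v,p),p[2])
E
```

```text
23.05 xyf [0.005  0.1881] z 0.0691 F [-1.7  2.   4.6] turn [-0.2   0.57 -0.91]
shift [ 0.0099 -0.0052 -0.005 ]
0.97 [0.00156149 0.19710457] 0.09614468947871535
```

>>> carry_out(motion=[0, 0, 0, 0.01, -0.003, -0.003, 1, 0, 0, 0, 0.01, -0.002, -0.002, 1, 0, 0, 0, 0.01, 0, 0, 1])

```text
time_s: 23.45
eef_pos: [0.4686, 0.0826, 0.0401]
eef_rot: [0.578, 0.42, 0.564, -0.413]
wrist_force: [-40.5, 8.4, 126.5]
opening: 0.001
```

```bash
python3 t.py 0 .193 .045
python3 - <<'E'
from h import *
v=[.526,-.1006,.3147]
ctrl.camera('side')
for d in ctrl.landmark_of('side','lever_pad')[:1]:
  p=w('side',d['point']);print(d['conf'],tof(v,p),p[2])
E
```

```text
23.45 xyf [0.0022 0.192 ] z 0.0401 F [-40.5   8.4 126.5] turn [-0.23  0.62 -1.08]
shift [-0.0049 -0.0021 -0.001 ]
0.68 [-0.00074441  0.20278625] 0.06569240936605703
```

The handle snapped to level, but my last row pressed on it with over 120 N. I'm backing off now.

>>> carry_out(motion=[0, 0, 0, -0.01, 0, 0, 1, 0, 0, 0, -0.04, 0, 0, 1, 0, 0, 0, -0.045, 0, 0, 1, 0, 0, 0, -0.02, 0, 0, 1, 0, 0, 0, 0, 0, 0, 1])

```text
time_s: 24.05
eef_pos: [0.4644, 0.0824, 0.158]
eef_rot: [0.576, 0.418, 0.566, -0.415]
wrist_force: [0.4, -0.0, 0.1]
opening: 0.001
```

```bash
python3 t.py 0 .19 .15; python3 s.py | grep -vE "x"
python3 - <<'E'
from h import *
a=cv2.resize(ctrl.camera('side')[200:350,190:340],None,fx=2.6,fy=2.6,interpolation=2);c=cv2.resize(ctrl.camera('scene')[150:300,280:430],None,fx=2.6,fy=2.6,interpolation=2)
cv2.imwrite('pics/s9.png',np.hstack([a,c]))
E
```

```text
24.05 xyf [-0.0019  0.1931] z 0.158 F [ 0.4 -0.   0.1] turn [-0.22  0.53 -0.66]
shift [0.008  0.0018 0.003 ]
[[0.014, 0.952, 0.306], [-0.005, 0.306, -0.952], [-1.0, 0.011, 0.009]]
scene carrier 0.97 [0.0002 0.0056] 0.012
scene stop 0.55 [-0.0022  0.0492] 0.02
scene lever_pivot 0.67 [-0.0065  0.1041] 0.059
scene lever_pad 0.6 [-1.000e-04  2.026e-01] 0.061
scene spool 0.73 [ 0.1462 -0.0907] 0.002
scene driver 0.59 [-0.1119  0.05  ] -0.0
scene dispenser 0.8 [0.1242 0.029 ] -0.0
scene dispenser 0.39 [ 0.1489 -0.089 ] 0.004
side carrier 0.56 [0.0026 0.0006] 0.014
side stop 0.97 [-0.0004  0.0502] 0.021
side lever_pivot 0.71 [1.000e-04 1.014e-01] 0.055
side lever_pivot 0.39 [0.0023 0.0036] 0.013
side lever_pad 0.93 [0.002  0.2058] 0.068
side spool 0.73 [-0.004   0.1011] 0.054
side driver 0.79 [-0.1091  0.0451] 0.002
side dispenser 0.7 [0.126 0.027] -0.0
wrist lever_pad 0.92 [-0.0027  0.2048] 0.062
wrist driver 0.93 [-0.1111  0.0515] 0.002
wrist dispenser 0.75 [0.1215 0.0304] -0.0
```

View pics/s9.png

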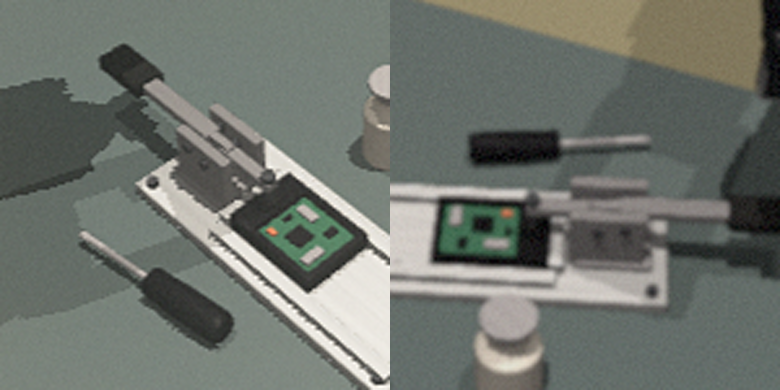

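The handle is level and locked, the rubber foot is down on the carrier, the carrier is flush with the stop, and the bystanders haven't moved. Handing in.

```bash
python3 -c "
from bench import ctrl
print(ctrl.hand_in())"
```

```text
the job is handed in; nothing more can be done
None
```

The carrier is home and the clamp is locked, but the run probably fails on the wrist-force limit. At the end of the handle push the wrist reading was [-40.5, 8.4, 126.5] N, about 133 N in total, against the 120 N limit. The handle had snapped into lock and my last downward row, 10 mm long, ran into it. Shorter final rows would have avoided this. I backed off in the next move and handed in at about 25 s of the 45 s allowed.

**What I did:** I pushed the black carrier along the channel with the shut fingertips until the stop was felt at about 10 N. I then pressed the handle along its arc until it snapped level, and lifted the hand clear.

**Last checks:**
- **Carrier:** the networks put it at y = +5.6 mm (scene) and +0.6 mm (side); home is +5 mm. The side value alone is below the 2 mm threshold, but the readings are only good to about 4 mm. The pictures show the carrier flat and flush with the stop, with the clamp foot down on it.
- **Handle:** the pad is at about z 61–68 mm, where locked is 63 mm, so the handle reads as level.
- **Bystanders:** the bottle and screwdriver read within a few mm of their earlier positions in every view. The scene camera says the same of the spool. The side camera's last spool report, at the clamp, was a false detection.
- **Hand:** clear of everything, with wrist force about 0.

**Disagreement with the description:** the fingertips behaved as if they ended about 18 mm short of the reported TCP. My first two pushes therefore passed over the carrier without moving it, until I went lower.

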